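Close up the tea organiser

ROBOT

A 6-joint arm with a two-finger parallel gripper is mounted at the origin on a cart in front of the work surface, level with it; the furniture and walls round the work are solid. World frame = base frame: x ahead of the robot, y to its left, z up, the work surface at z = 0. Lengths are in m, angles in rad, forces in N, time in s.
With the tool pointing down it reaches from about 0.275 to 0.75 m from the base axis. Payload 10.2 kg.
Tool frame: the origin (TCP) lies midway between the tips of the shut fingers; the grasp point (between the pads) lies ctrl.grip_depth behind it (ctrl.grip_depth is the distance from the TCP to the grasp point, in m); z points along the fingers, y is the direction in which the jaws open and shut (so a half turn about z gives the same grasp; the last joint's range is limited). The gripper opens to 85 mm and grips with 20 to 120 N. Pads are 22 mm wide; open, the fingers measure 114 mm over their backs; the gripper's body (76 mm by 85 mm) begins 54 mm behind the grasp point. The pads swing forward as they close: fully open they stand 13 mm farther back than shut.
Start: joints at [-1.491, 0.313, 1.498, -0, 1.331, -0.223], TCP at [0.157, -0.501, 0.195] pointing down, gripper open.
Joint ranges: [-2.94, 2.94], [-0.97, 2.17], [0.19, 2.56], [-1.23, 4.37], [0.02, 3.11], [-2.88, 2.88]. Speed limits (rad/s): [2.39, 2.39, 3.01, 3.14, 3.14, 3.14].

INTERFACE

Orientations are given as [roll, pitch, yaw] about the fixed x, y, z axes, in that order (R = Rz(yaw) Ry(pitch) Rx(roll)).
In Python, from workcell import observe, vision, job, ctrl gives the robot as it stands.
- The arm moves only by the tool apply_moves, never from a script. Its argument "deltas" is a list of rows, each a list of 7 numbers: the turn, a rotation vector about the world's x, y, z in degrees, then the shift along the world's x, y, z in m, then the opening, from 0 (shut) to 1 (fully open). In form: [[ax, ay, az, dx, dy, dz, gripper], ...]. A call has 1 to 8 rows; each row shifts and turns the commanded pose from where the row before left it; what a row does not reach is not made up. A row lasts 1/10 s, in which the tool goes at most 50 mm and 8.59 degrees, less where a joint would pass 70% of its speed; a pose out of reach is approached as far as the arm can. A call is refused whole if a number of a shift passes 0.05 or a number of a turn 8.59, either way. A call with a gripper value outside its range is refused whole. The fingers move at their own pace and stop on an object; "grip_force" is the grip in N (left out, the last holds). Time passes only in rows, so rows that do not move let the fingers close. It gives the time, the measured TCP pose, the force and the opening at its end, in the units of the state.
- observe(): the state, without advancing time (a new reading comes with each control period).
- vision.get_image(name): name is "scene" or "top" or "wrist"; returns a dict with "frame" (480x640x3 uint8, red, green, blue), "fx", "fy", "cx", "cy" (pixels), "D" ([k1, k2, p1, p2, k3] as OpenCV has them; the pictures are not rectified), "R" (3x3) and "t" (3): a world point X has camera coordinates R X + t. Camera axes: x right, y down, z forward; pixel columns grow to the right and rows downward; lengths in m; the calibration is good to about 2 mm. A picture is of the moment at which its call begins. There is no depth.
- job.hand_in(): hands the job in, once; it reports no verdict.
The state is a dict: "t": time; "joint_positions": joint angles; "dq": joint speeds; "effort": joint torques, N m; "ee_pos": TCP position; "eef_rot": TCP orientation; "force": force on the tool from outside, world axes, zero at the start; "moment": the same for the moment, N m; "width": opening from 0.0 (shut) to 1.0 (fully open).
Only numpy, scipy, OpenCV 4.12 (cv2) and the standard library are available. Lean on these libraries where they do the work, as an engineer would, in place of code of your own. Each camera call takes 0.05 s, during which the arm holds its last target.

TASK

The tea has been restocked: close up the wooden tea organiser by pushing both of its drawers fully home and pushing its hinged lid down shut, using the fingertips only. Do not pick anything up, and leave the teaspoon lying on the organiser and the things standing round it where they are.

Things in the scene. Friction and masses are not known exactly. Their poses are not given: they have to be found in the camera images.
- organiser: Light-wood tea organiser, fixed to the counter: 170 deep (x) x 220 wide (y). Origin at the centre of its underside on the counter; x points from its front to its back (away from the robot when yaw is 0), y to its left, z up. The front 65 mm (x -85 to -20) is a low step with a flat top 62 mm above the counter; under that top two drawers lie side by side. The rear 105 mm (x -20 to +85) is an open-topped box with its rim at 100 mm, with a lid hinged along its back edge.
- drawer_left (a joint): Opening of the left (+y) drawer in m: 0 fully home, up to 0.065 open towards the organiser's front (-x). It slides with about 1.5 N of friction and stays where it is left. No handle.
- drawer_right (a joint): The same for the right (-y) drawer.
- drawer_left_front (a point): Centre of the outer face of the left drawer's front panel, which is 104 wide, 48 high (9 to 57 mm above the counter) and 10 thick. Shut, it is at (-95, 53.5, 33) mm in the organiser's frame; it moves along -x as the drawer opens.
- drawer_right_front (a point): The same for the right drawer; shut, at (-95, -53.5, 33) mm in the organiser's frame.
- lid (a joint): Angle of the lid in rad: 0 shut and level, growing as its front edge rises; at most 1.45 (nearly upright). A stiff hinge holds it wherever it is left; pressing it down near its front edge takes about 2 N, and it does not fall shut by itself.
- lid_hinge (a point): Middle of the lid's hinge line, which runs along the organiser's y, at (85, 0, 100) mm in its frame. The lid is a flat board 113 long from hinge to front edge, 224 wide, 10 thick; its underside passes through the hinge line, so shut its top is 110 mm above the counter.
- lid_edge (a point): Middle of the lid's front edge, on its outer (top) face, 113 mm from the hinge; it moves with the lid.
- spoon: Steel teaspoon 132 long, loose, lying along y on the organiser's low front step. Origin under its middle. Must stay.
- blue_mug: Blue-grey mug with a handle, 85x117x96 mm, loose, standing to one side of the organiser. Origin at the centre of its underside. Must stay.
- bowl: Small glass sugar bowl, 77 across, 54 high, loose, standing to the other side of the organiser. Origin at the centre of its underside. Must stay.
- dispenser: Glass sugar dispenser with a metal spout, 69 across, 121 high, loose, behind the organiser. Origin at the centre of its underside. Must stay.
- tin: Creamer tin, 56 across, 94 high, loose, behind the organiser. Origin at the centre of its underside. Must stay.
- dish: White round dish, 102 across, 39 high, loose, in front and to the left of the organiser. Origin at the centre of its underside. Must stay.

How it is judged:
By the outcome, as a careful person would: the job done as asked, in the order asked, and still so for the second after the job is handed in, with the robot touching nothing.
It also fails if it takes over 56 s, if anything falls off the work surface, if the arm or the gripper's body presses on something with over 40 N, if the wrist force passes 120 N, or if a joint passes its speed limit or range.

## Working session

There is one attempt and no reset: what is moved stays moved. The work goes in short steps, Python scripts to look and compute and a tool call to move; the robot and the scene stay as the last step left them, time stands still between calls to the robot, and variables do not carry over. Pictures are saved under pics/ and viewed, and the job is handed in when it is done.

Besides the shell and the picture viewer there is one more tool, called after ">>>" as name(argument=value, ...) on one line, values as JSON. apply_moves: Moves the arm, as the interface text tells. Its arguments: {"type":"object","properties":{"deltas":{"type":"array"},"grip_force":{"type":"number"}},"required":["deltas"]}

```bash
mkdir -p pics; ls; python3 - <<'E'
from workcell import observe, vision, job, ctrl
import cv2,pickle
d={}
for n in ["scene","top","wrist"]:
    g=vision.get_image(n); d[n]=g
    cv2.imwrite(f"pics/{n}0.png",g["frame"][:,:,::-1])
pickle.dump(d,open("cam0.pkl","wb"))
print(observe()); print(ctrl.grip_depth)
E
```

```text
pics
{'t': 0.15, 'joint_positions': array([-1.49139657e+00,  3.13306401e-01,  1.49822911e+00, -5.93571023e-06,
        1.33101894e+00, -2.23430306e-01]), 'dq': array([-0.00167879, -0.00273722, -0.00195866, -0.00057072,  0.00086884,
       -0.0008593 ]), 'effort': array([ 5.30571087e-04, -4.12371755e+01, -2.59797227e+01, -2.79716442e-04,
        3.24246721e-03,  1.78203419e-05]), 'ee_pos': array([ 0.15652044, -0.50089298,  0.19458687]), 'eef_rot': array([-3.14065349e+00, -2.07488626e-04,  3.02831373e-01]), 'force': array([-0.15942046, -0.47307439,  0.14226603]), 'moment': array([-0.00944455, -0.01718451, -0.05074828]), 'width': 1.003004751052983}
0.0187
```

View pics/scene0.png

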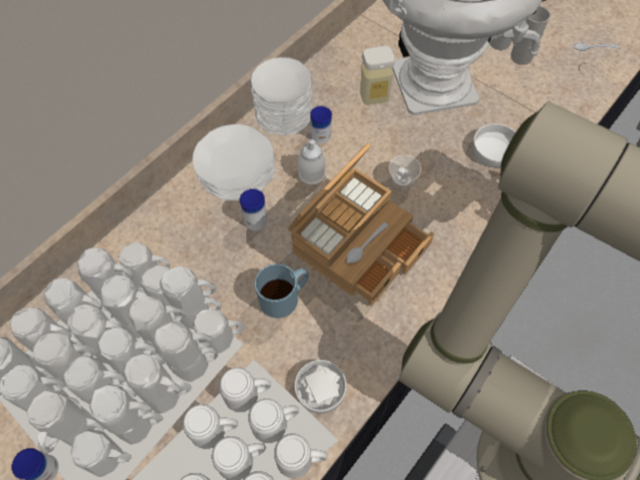

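View pics/top0.png

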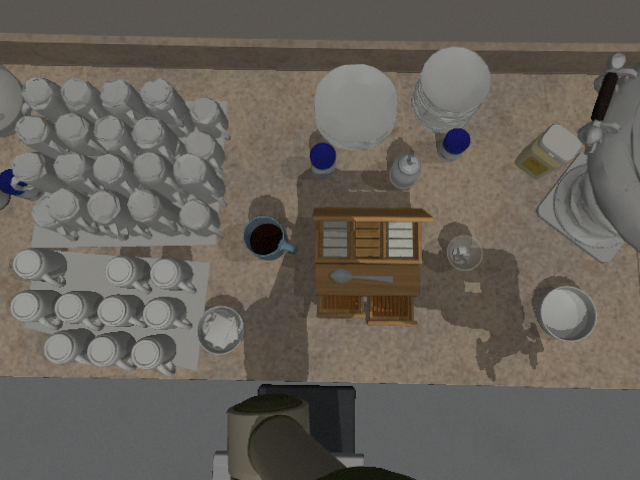

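```bash
python3 - <<'E'
import cv2,pickle
d=pickle.load(open("cam0.pkl","rb"))
f=d["top"]["frame"][:,:,::-1]
cv2.imwrite("pics/topc.png",cv2.resize(f[200:330,300:440],None,fx=5.7,fy=4.6,interpolation=cv2.INTER_CUBIC)[:600,:800])
c=f[195:330,300:440]; cv2.imwrite("pics/topc.png",cv2.resize(c,None,fx=4.4,fy=4.4,interpolation=cv2.INTER_CUBIC))
f=d["scene"]["frame"][:,:,::-1]
cv2.imwrite("pics/scec.png",cv2.resize(f[140:310,250:440],None,fx=3.5,fy=3.5,interpolation=cv2.INTER_CUBIC))
for n in d: print(n,d[n]["fx"],d[n]["cx"],d[n]["cy"],d[n]["D"],d[n]["R"],d[n]["t"])
E
```

```text
scene 606.2089067151979 325.56429067535487 241.96208217176638 [-0.00820705  0.          0.          0.          0.        ] [[-0.77160897 -0.63608881  0.00325823]
 [-0.55739982  0.67366949 -0.48525752]
 [ 0.30647191 -0.37624519 -0.87436521]] [0.39990679 0.42407542 1.15446087]
top 475.80593218677734 328.31570023084487 236.03802659444955 [0.0211702 0.        0.        0.        0.       ] [[ 0.017554   -0.99983889 -0.00374798]
 [-0.98862545 -0.01679687 -0.14945761]
 [ 0.14937058  0.00632893 -0.98876103]] [-0.08745034  0.61184265  0.98866528]
wrist 345.4667810006016 318.6526271706638 239.13024646421616 [0.02159734 0.         0.         0.         0.        ] [[ 0.29731997 -0.95477699 -0.00131476]
 [-0.90658179 -0.28274331  0.31331404]
 [-0.29951677 -0.09196258 -0.94964866]] [-0.5240544  -0.04105365  0.38061859]
```

View pics/topc.png

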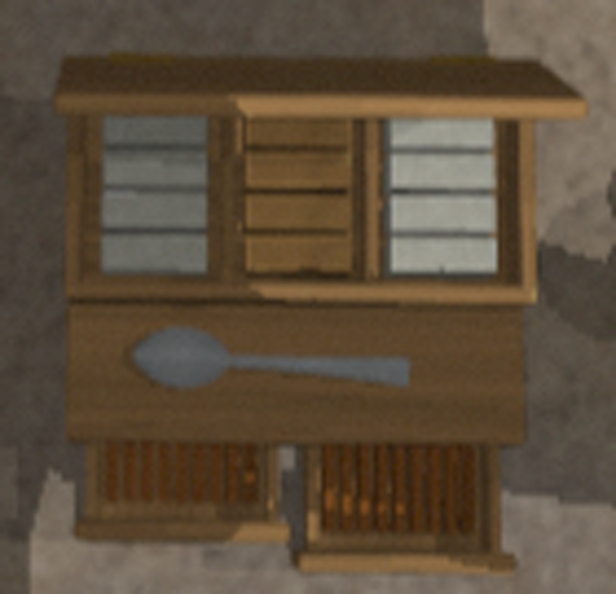

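View pics/scec.png

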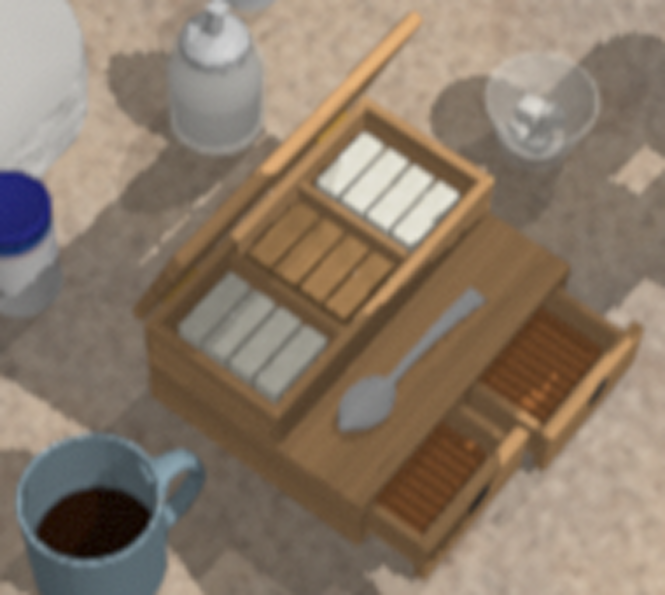

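```bash
cat > geo.py <<'E'
import numpy as np,cv2
def proj(g,X):
    K=np.array([[g["fx"],0,g["cx"]],[0,g["fy"],g["cy"]],[0,0,1]])
    return cv2.projectPoints(np.array(X,float).reshape(-1,1,3),cv2.Rodrigues(np.array(g["R"]))[0],np.array(g["t"],float),K,np.array(g["D"],float))[0].reshape(-1,2)
def W(p,L):
    c,s=np.cos(p[2]),np.sin(p[2]); L=np.atleast_2d(L)
    return np.c_[p[0]+c*L[:,0]-s*L[:,1],p[1]+s*L[:,0]+c*L[:,1],L[:,2]]
def lidpt(th,r,h,y): # r along board, h thickness offset
    return [.085-r*np.cos(th)+h*np.sin(th)*1.0*(-1)*(-1), y, .1+r*np.sin(th)+h*np.cos(th)]
def model(p):
    x,y,w,dl,dr,th=p
    L=[[-.085,.11,.062],[-.085,-.11,.062],
       [-.095-dl,.1055,.057],[-.095-dl,.0015,.057],[-.095-dr,-.0015,.057],[-.095-dr,-.1055,.057],
       lidpt(th,.113,0,.112),lidpt(th,.113,0,-.112),lidpt(th,.113,.01,.112),lidpt(th,.113,.01,-.112)]
    return W(p,L)
E
cat > fit.py <<'E'
from geo import *
import pickle
from scipy.optimize import least_squares
d=pickle.load(open("cam0.pkl","rb"))
t=np.array([[68,438],[524,441],[78,530],[288,537],[297,563],[514,567],[57,109],[584,116],[57,93],[584,103]])/4.4+[300,195]
n=np.nan
s=np.array([[358,540],[570,270],[420,575],[525,432],[543,465],[638,328],[n,n],[n,n],[140,310],[417,15]])/3.5+[250,140]
def res(p,full=False):
    a=(proj(d["top"],model(p))-t); b=(proj(d["scene"],model(p))-s)
    if full: print(a.round(1),b.round(1))
    return np.nan_to_num(np.r_[a,b].ravel())
for th0 in (.9,1.3):
    r=least_squares(res,[.5,-.15,0,.03,.05,th0],loss='soft_l1')
    print(r.x,r.cost)
res(r.x,True)
print(W(r.x,[[0,0,0]]))
E
python3 fit.py
```

```text
[ 0.57146114 -0.15782524  0.0017592   0.03515449  0.04759796  1.2074224 ] 54.795553070795556
[ 0.57146114 -0.15782524  0.0017592   0.03515449  0.04759796  1.20742241] 54.79555307079461
[[-2.  -0.1]
 [-0.7  0.9]
 [-2.5  0.8]
 [-0.6  0. ]
 [-1.2  0.2]
 [-0.7  0.1]
 [-1.8  1.5]
 [ 0.2  1.7]
 [-1.8 -0.2]
 [ 0.5 -0.7]] [[ -0.2  -9. ]
 [  0.3  -1.1]
 [  0.4  -6.9]
 [ -0.2  -0.5]
 [  0.2  -7.6]
 [  0.7  -1. ]
 [  nan   nan]
 [  nan   nan]
 [  8.4 -15.8]
 [ -0.8  -2. ]]
[[ 0.57146114 -0.15782524  0.        ]]
```

```bash
sed -i 's/\[358,540\]/[n,n]/; s/\[420,575\]/[n,n]/; s/\[543,465\]/[n,n]/; s/\[140,310\]/[n,n]/' fit.py
cat >> fit.py <<'E'
p=r.x
for nme,(x0,y0,x1,y1),k in (("top",(300,195,440,330),4.4),("scene",(250,140,440,310),3.5)):
    g=d[nme]; im=cv2.resize(g["frame"][y0:y1,x0:x1,::-1],None,fx=k,fy=k,interpolation=cv2.INTER_CUBIC)
    lid=[lidpt(p[5],a,h,y) for a,h,y in ((0,0,.112),(.113,0,.112),(.113,0,-.112),(0,0,-.112),(0,.01,.112),(.113,.01,.112),(.113,.01,-.112),(0,.01,-.112))]
    st=[[-.085,.11,.062],[-.085,-.11,.062],[-.085,-.11,0],[-.085,.11,0]]
    rim=[[-.02,.11,.1],[-.02,-.11,.1],[.085,-.11,.1],[.085,.11,.1]]
    dr=[[[-.095-q,a,.057],[-.095-q,a-.104,.057],[-.095-q,a-.104,.009],[-.095-q,a,.009]] for q,a in ((p[3],.1055),(p[4],-.0015))]
    for poly,c in ((lid[:4],(0,0,255)),(lid[4:],(0,255,255)),(st,(0,255,0)),(rim,(255,0,0)),(dr[0],(255,0,255)),(dr[1],(255,0,255))):
        q=(proj(g,W(p,poly))-[x0,y0])*k
        cv2.polylines(im,[q.round().astype(int)],True,c,1)
    cv2.imwrite(f"pics/ov_{nme}.png",im)
E
python3 fit.py
```

```text
[ 5.72440076e-01 -1.59187011e-01  1.81997813e-04  3.57893301e-02
  4.80903191e-02  1.19925848e+00] 10.353711108209895
[ 5.72440076e-01 -1.59187011e-01  1.81998271e-04  3.57893300e-02
  4.80903191e-02  1.19925848e+00] 10.35371110821005
[[-1.4 -0.7]
 [-0.1  0.5]
 [-1.9  0.6]
 [-0.  -0.2]
 [-0.6 -0.1]
 [-0.1 -0. ]
 [-1.   1.4]
 [ 0.9  1.8]
 [-1.  -0.3]
 [ 1.3 -0.6]] [[ nan  nan]
 [ 0.3 -1.7]
 [ nan  nan]
 [ 0.  -0.9]
 [ nan  nan]
 [ 0.9 -1.4]
 [ nan  nan]
 [ nan  nan]
 [ nan  nan]
 [-0.4 -2.3]]
[[ 0.57244008 -0.15918701  0.        ]]
```

View pics/ov_top.png

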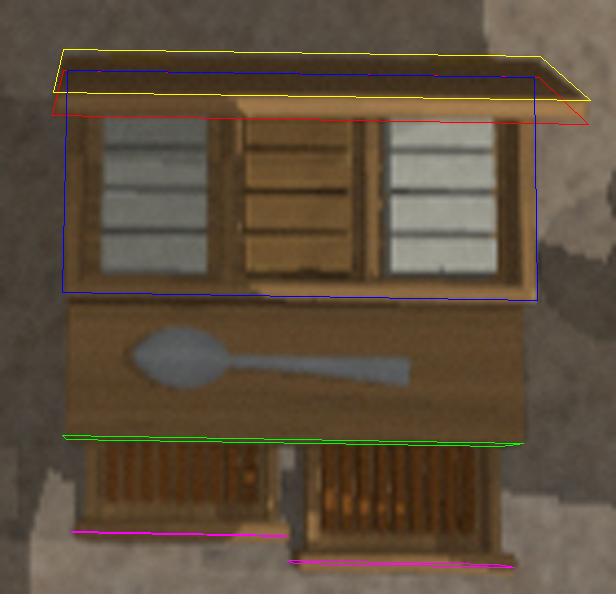

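View pics/ov_scene.png

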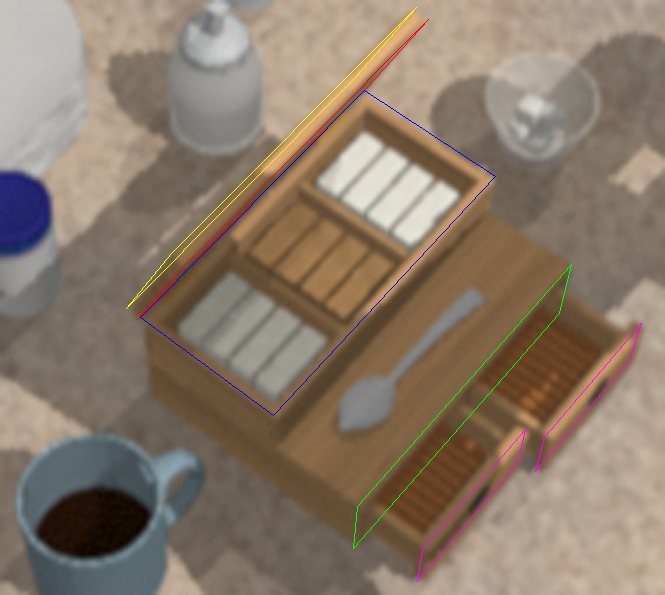

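>>> apply_moves(deltas=[[0, 0, -2.2, 0.02, 0.025, 0, 0], [0, 0, -2.2, 0.02, 0.025, 0, 0], [0, 0, -2.2, 0.02, 0.025, 0, 0], [0, 0, -2.2, 0.02, 0.025, 0, 0], [0, 0, -2.2, 0.02, 0.025, 0, 0], [0, 0, -2.2, 0.02, 0.025, 0, 0], [0, 0, -2.2, 0.02, 0.025, 0, 0], [0, 0, -2.0, 0.02, 0.025, 0, 0]])

```text
t: 0.95
ee_pos: [0.3172, -0.2999, 0.1949]
eef_rot: [-3.141, 0.0, -0.003]
force: [-0.8, -0.2, 0.2]
width: 0.0
```

>>> apply_moves(deltas=[[0, 0, 0, 0.02, 0.03, 0, 0], [0, 0, 0, 0.02, 0.03, 0, 0], [0, 0, 0, 0.02, 0.03, 0, 0], [0, 0, 0, 0, 0, 0, 0], [0, 0, 0, 0, 0, 0, 0]])

```text
t: 1.45
ee_pos: [0.3766, -0.2108, 0.1949]
eef_rot: [3.142, 0.0, 0.001]
force: [-0.4, -0.4, -0.1]
width: -0.0
```

>>> apply_moves(deltas=[[0, 0, 0, 0, 0, -0.04, 0], [0, 0, 0, 0, 0, -0.04, 0], [0, 0, 0, 0, 0, -0.04, 0], [0, 0, 0, 0, 0, -0.03, 0], [0, 0, 0, 0, 0, -0.013, 0], [0, 0, 0, 0, 0, 0, 0], [0, 0, 0, 0.02, 0, 0, 0], [0, 0, 0, 0, 0, 0, 0]])

```text
t: 2.25
ee_pos: [0.3979, -0.2125, 0.033]
eef_rot: [3.14, -0.002, -0.001]
force: [-1.4, -0.4, -0.3]
width: -0.001
```

```bash
cat > snap.py <<'E'
import sys,cv2,numpy as np
from workcell import vision,observe
tag=sys.argv[1]
a=vision.get_image("top")["frame"][195:335,300:440,::-1]; b=vision.get_image("scene")["frame"][140:310,250:440,::-1]
cv2.imwrite(f"pics/{tag}.png",np.hstack([cv2.resize(a,(400,400),interpolation=cv2.INTER_CUBIC),cv2.resize(b,(400,358),interpolation=cv2.INTER_CUBIC)if 0 else cv2.resize(b,(400,400))]))
E
python3 snap.py s1
```

```text
(no output)
```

View pics/s1.png

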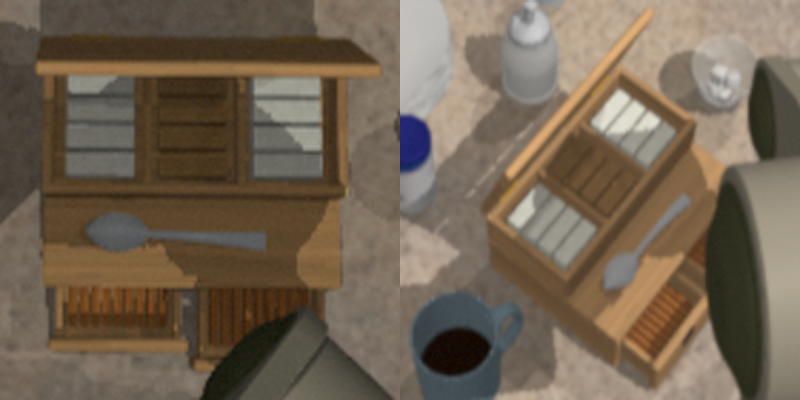

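The arm is in front of the right drawer (wrist at about (290,350) in the left half), and nothing has been disturbed. I'll push now.

>>> apply_moves(deltas=[[0, 0, 0, 0.008, 0, 0, 0], [0, 0, 0, 0.008, 0, 0, 0], [0, 0, 0, 0.008, 0, 0, 0], [0, 0, 0, 0.008, 0, 0, 0], [0, 0, 0, 0.008, 0, 0, 0], [0, 0, 0, 0.008, 0, 0, 0], [0, 0, 0, 0.008, 0, 0, 0], [0, 0, 0, 0, 0, 0, 0]])

```text
t: 3.15
ee_pos: [0.4534, -0.2111, 0.0319]
eef_rot: [3.141, -0.0, -0.0]
force: [0.8, -0.5, -0.5]
width: 0.004
```

>>> apply_moves(deltas=[[0, 0, 0, 0.004, 0, 0, 0], [0, 0, 0, 0.002, 0, 0, 0], [0, 0, 0, 0.002, 0, 0, 0], [0, 0, 0, 0, 0, 0, 0]])

```text
t: 3.55
ee_pos: [0.4606, -0.2112, 0.032]
eef_rot: [3.142, -0.0, -0.001]
force: [-0.3, 0.0, 0.0]
width: 0.005
```

>>> apply_moves(deltas=[[0, 0, 0, 0.002, 0, 0, 0], [0, 0, 0, 0.002, 0, 0, 0], [0, 0, 0, 0.002, 0, 0, 0]])

```text
t: 3.85
ee_pos: [0.4667, -0.2111, 0.032]
eef_rot: [3.142, -0.0, -0.001]
force: [0.0, 0.8, 0.2]
width: -0.002
```

```bash
python3 snap.py s2; python3 - <<'E'
from workcell import *
import cv2
cv2.imwrite("pics/w2.png",vision.get_image("wrist")["frame"][:,:,::-1])
E
```

```text
(no output)
```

View pics/s2.png

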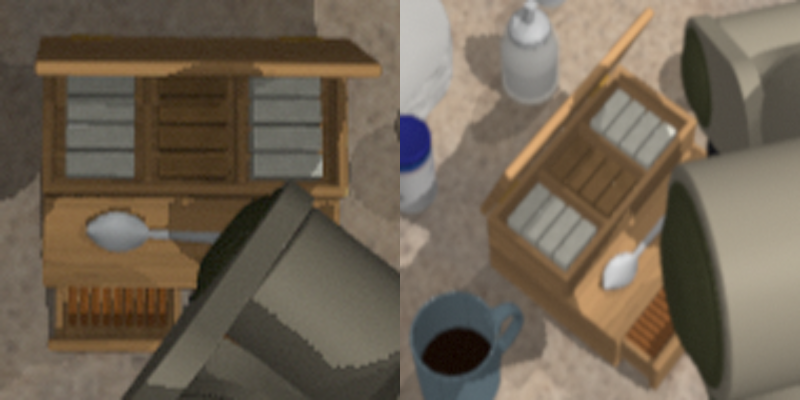

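View pics/w2.png

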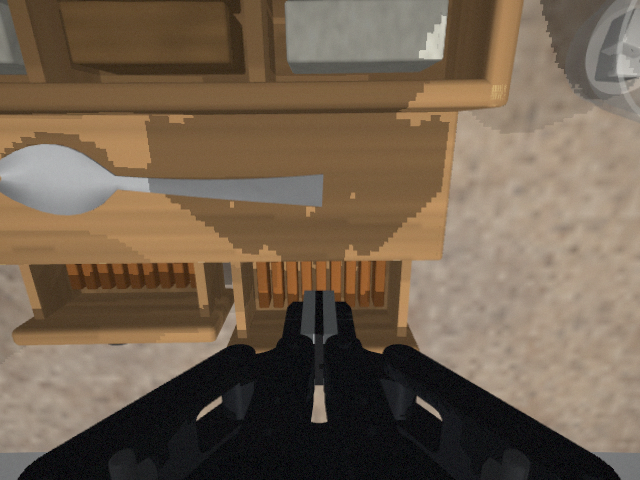

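```bash
python3 - <<'E'
from workcell import *
from geo import *
g=vision.get_image("wrist"); o=observe()
P=o["ee_pos"]; print(P,o["force"])
print(proj(g,[P,P+[.011,0,0],P+[-.011,0,0],P+[0,0,.02],P+[0,0,.05]]))
p=[.57244,-.159187,.00018]
for dr in (0,.01,.02,.03,.04): print(dr,proj(g,W(p,[[-.095-dr,-.0015,.057],[-.095-dr,-.1055,.057],[-.095-dr,-.1055,.009]])).round().tolist())
print(proj(g,W(p,[[-.085,.0,.062],[-.085,-.11,.062]])), proj(g,W(p,[[-.131,.0015,.057],[-.131,.1055,.057]])))
E
```

```text
[ 0.46652127 -0.21108826  0.03193753] [-0.02370331  0.31232885 -0.16314116]
[[318.89165708 273.87052638]
 [318.86251579 255.66494427]
 [318.91982544 291.45526966]
 [318.89727256 289.93463041]
 [318.90848258 321.82452961]]
0 [[215.0, 275.0], [429.0, 274.0], [406.0, 242.0]]
0.01 [[217.0, 293.0], [428.0, 293.0], [405.0, 257.0]]
0.02 [[219.0, 311.0], [426.0, 311.0], [403.0, 272.0]]
0.03 [[221.0, 328.0], [424.0, 328.0], [402.0, 286.0]]
0.04 [[222.0, 345.0], [422.0, 345.0], [401.0, 300.0]]
[[206.60286537 259.16060375]
 [444.70619023 258.80391598]] [[215.72564075 338.49724491]
 [ 10.30499925 340.21768159]]
```

```bash
python3 - <<'E'
import cv2
f=cv2.imread("pics/w2.png")
cv2.imwrite("pics/w2c.png",cv2.resize(f[240:400,200:440],None,fx=3.3,fy=3.3,interpolation=cv2.INTER_CUBIC))
E
```

```text
(no output)
```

View pics/w2c.png

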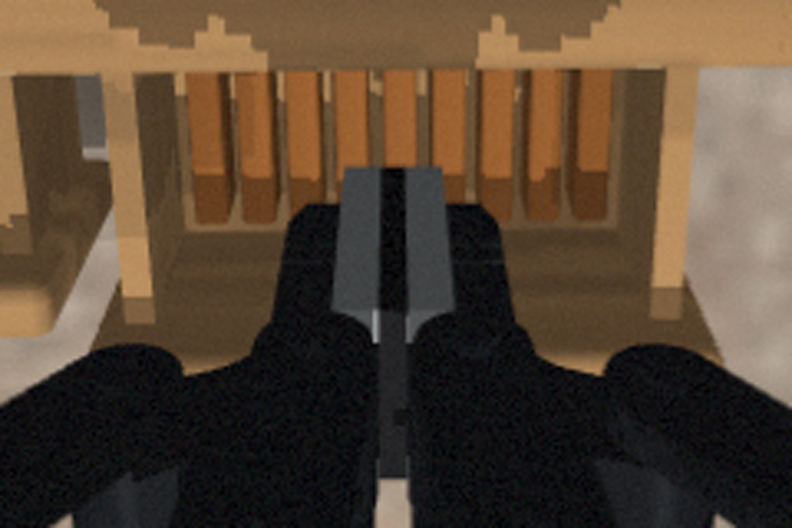

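```bash
python3 - <<'E'
import pickle
from geo import *
from scipy.spatial.transform import Rotation as Ro
d=pickle.load(open("cam0.pkl","rb")); g=d["wrist"]
P=np.array([0.15652044,-0.50089298,0.19458687]); R=Ro.from_euler('xyz',[-3.14065,-.0002,.30283]).as_matrix()
for q in ([0,.0425,-.013],[0,-.0425,-.013],[.011,.0425,-.013],[-.011,.0425,-.013]): print(q,proj(g,[P+R@q]))
E
```

```text
[0, 0.0425, -0.013] [[400.0438171 283.9931276]]
[0, -0.0425, -0.013] [[239.04250563 284.10310217]]
[0.011, 0.0425, -0.013] [[401.57358927 264.68205823]]
[-0.011, 0.0425, -0.013] [[398.58036573 302.60383392]]
```

View pics/wrist0.png

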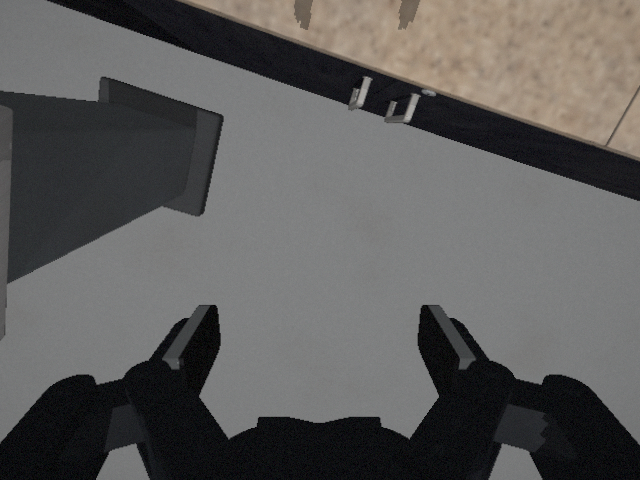

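The wrist view shows the right drawer still open (its panel is near v≈347). The fingertips at (318,291) are beyond the panel, so they seem to have passed over it. The fingers look higher than the TCP reading suggests. I'll lift, back off and check.

>>> apply_moves(deltas=[[0, 0, 0, 0, 0, 0.02, 0], [0, 0, 0, 0, 0, 0.03, 0], [0, 0, 0, 0, 0, 0.03, 0], [0, 0, 0, -0.03, 0, 0, 0], [0, 0, 0, -0.03, 0, 0, 0], [0, 0, 0, -0.03, 0, 0, 0], [0, 0, 0, 0, 0, 0, 0]])

```text
t: 4.75
ee_pos: [0.3743, -0.2107, 0.112]
eef_rot: [-3.141, 0.001, -0.002]
force: [0.9, 0.1, -0.0]
width: 0.0
```

```bash
python3 snap.py s3; python3 - <<'E'
from workcell import *
from geo import *
g=vision.get_image("wrist"); cv2.imwrite("pics/w3.png",g["frame"][:,:,::-1])
g2=vision.get_image("scene"); cv2.imwrite("pics/sc3.png",g2["frame"][:,:,::-1])
o=observe();P=o["ee_pos"]; print(P,o["force"],o["t"])
print(proj(g,[P,P+[0,0,.03]]),proj(g2,[P,P+[0,0,.03]]))
p=[.57244,-.159187,.00018]
for dr in (.036,.03,.04,.048): print(dr,proj(g,W(p,[[-.095-dr,.1055,.057],[-.095-dr,-.0015,.057],[-.095-dr,-.1055,.057],[-.095-dr,-.1055,.009]])).round().tolist())
E
```

```text
[ 0.37718557 -0.21132063  0.11210877] [-0.03753264  0.54334275  0.48433581] 4.95
[[318.75691312 272.69879495]
 [318.77888943 297.93169714]] [[443.54453576 250.2278654 ]
 [446.1170778  243.20478051]]
0.036 [[76.0, 149.0], [241.0, 149.0], [400.0, 149.0], [386.0, 145.0]]
0.03 [[74.0, 139.0], [241.0, 139.0], [401.0, 139.0], [387.0, 137.0]]
0.04 [[78.0, 155.0], [242.0, 155.0], [399.0, 155.0], [386.0, 150.0]]
0.048 [[80.0, 167.0], [243.0, 168.0], [399.0, 167.0], [385.0, 160.0]]
```

View pics/s3.png

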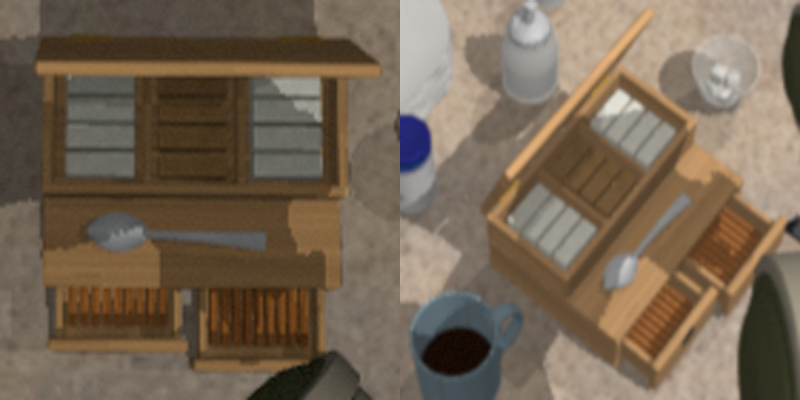

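View pics/w3.png

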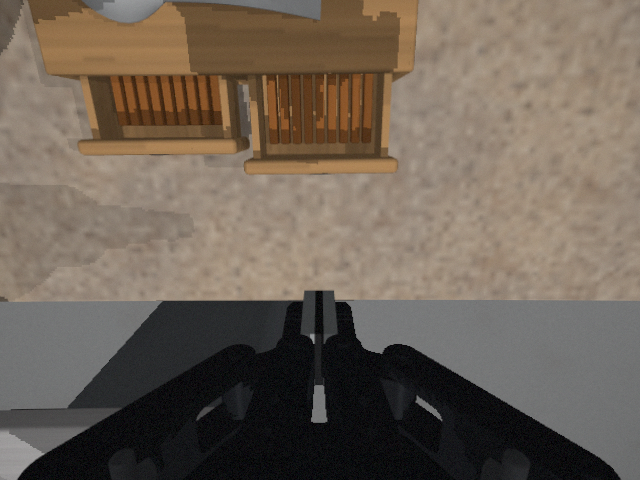

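View pics/sc3.png

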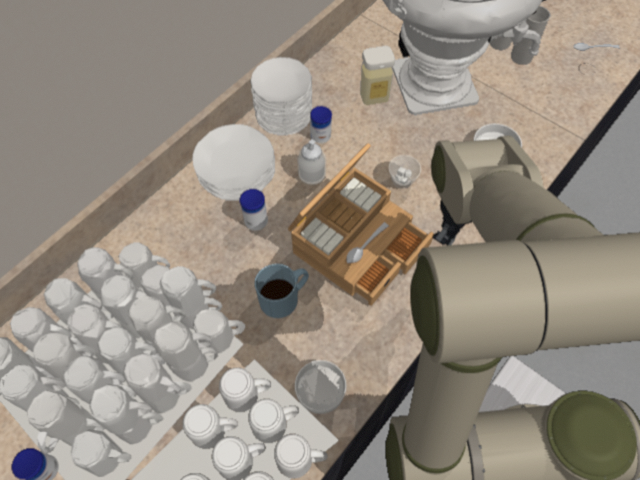

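```bash
python3 - <<'E'
import cv2
f=cv2.imread("pics/sc3.png")[190:270,400:480]
f=cv2.convertScaleAbs(f,alpha=1.6,beta=20)
cv2.imwrite("pics/sc3c.png",cv2.resize(f,None,fx=7,fy=7,interpolation=cv2.INTER_CUBIC))
E
```

```text
(no output)
```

View pics/sc3c.png

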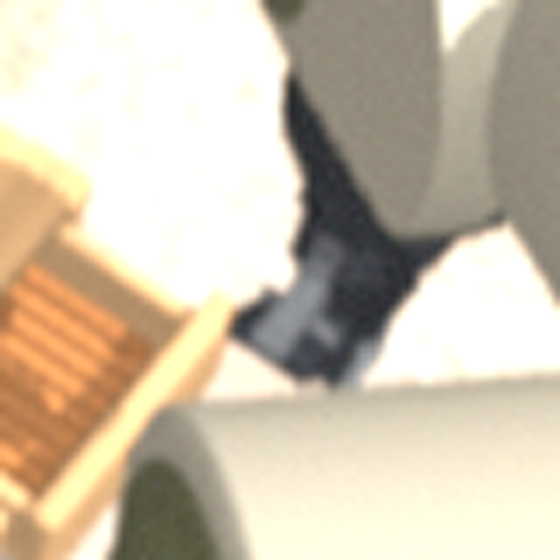

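```bash
python3 - <<'E'
from workcell import *
from geo import *
from scipy.optimize import least_squares
g=vision.get_image("wrist"); g2=vision.get_image("scene"); P=observe()["ee_pos"]
for sc in ([440,241],[437,240],[435,238.5]):
  r=least_squares(lambda q:np.r_[proj(g,[P+q])[0]-[318.8,291],proj(g2,[P+q])[0]-sc],[0,0,.02]); print(sc,r.x,r.cost)
for dz in (0,.02,.03,.04,.05): print(dz,proj(g,[P+[.011,0,dz],P+[-.011,0,dz]])[:,1], proj(g2,[P+[.011,0.015,dz],P+[.011,-.015,dz],P+[-.011,.015,dz]]).round(1).tolist())
E
```

```text
[440, 241] [0.00752233 0.00018601 0.03577583] 6.83179048929882
[437, 240] [0.0099761  0.00034429 0.04030542] 19.183030882931558
[435, 238.5] [0.01255968 0.00040679 0.04528856] 29.032435484116515
0 [255.49637766 291.2730808 ] [[435.0, 252.3], [443.2, 242.5], [443.9, 258.3]]
0.02 [269.817488   308.85455253] [[436.6, 247.7], [444.9, 237.7], [445.6, 253.7]]
0.03 [278.22989756 319.12682336] [[437.4, 245.3], [445.7, 235.3], [446.4, 251.4]]
0.04 [287.68443508 330.62369096] [[438.2, 242.9], [446.6, 232.9], [447.3, 249.0]]
0.05 [298.38864342 343.57996164] [[439.0, 240.5], [447.5, 230.4], [448.2, 246.6]]
```

The scene and wrist views agree: the real fingertips sit about 35–40 mm short of the reported TCP. The drawer is untouched at about 48 mm open. I'll tilt the tool so its body stays clear of the step, go lower, and push using contact as the guide.

>>> apply_moves(deltas=[[0, -7, 0, 0, 0, 0, 0], [0, -7, 0, 0, 0, 0, 0], [0, -7, 0, 0, 0, 0, 0], [0, -7, 0, 0, 0, 0, 0], [0, -7, 0, 0, 0, 0, 0], [0, 0, 0, 0, 0, 0, 0]])

```text
t: 5.65
ee_pos: [0.3756, -0.21, 0.1106]
eef_rot: [-3.134, -0.583, -0.004]
force: [-0.5, -0.3, -0.7]
width: 0.004
```

>>> apply_moves(deltas=[[0, 0, 0, 0, 0, -0.03, 0], [0, 0, 0, 0, 0, -0.03, 0], [0, 0, 0, 0, 0, -0.025, 0], [0, 0, 0, 0, 0, -0.02, 0], [0, 0, 0, 0, 0, 0, 0]])

```text
t: 6.15
ee_pos: [0.3767, -0.2091, 0.0048]
eef_rot: [-3.13, -0.579, -0.003]
force: [0.0, 1.0, 1.0]
width: -0.004
```

```bash
python3 - <<'E'
from workcell import *
from geo import *
g=vision.get_image("wrist"); cv2.imwrite("pics/w4.png",g["frame"][:,:,::-1])
print(observe()["ee_pos"],observe()["eef_rot"],observe()["force"])
E
```

```text
[ 0.37700937 -0.2096867   0.00605191] [-3.13246780e+00 -5.80469736e-01 -1.84141759e-03] [-0.61446615 -0.42854948  0.39921825]
```

View pics/w4.png

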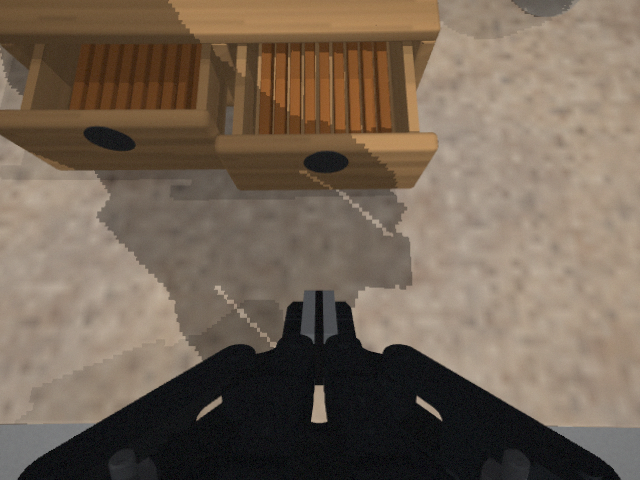

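>>> apply_moves(deltas=[[0, 0, 0, 0.01, 0, 0, 0], [0, 0, 0, 0.01, 0, 0, 0], [0, 0, 0, 0.01, 0, 0, 0], [0, 0, 0, 0.01, 0, 0, 0], [0, 0, 0, 0.01, 0, 0, 0], [0, 0, 0, 0.01, 0, 0, 0], [0, 0, 0, 0.01, 0, 0, 0], [0, 0, 0, 0.01, 0, 0, 0]])

```text
t: 7.0
ee_pos: [0.4573, -0.21, 0.0065]
eef_rot: [-3.136, -0.582, -0.001]
force: [-1.1, 1.2, 1.4]
width: -0.001
```

```bash
python3 - <<'E'
from workcell import *
from geo import *
g=vision.get_image("wrist"); cv2.imwrite("pics/w5.png",g["frame"][:,:,::-1])
print(observe()["ee_pos"],observe()["eef_rot"],observe()["force"])
E
```

```text
[ 0.4582849  -0.21025832  0.00672152] [-3.13640097e+00 -5.82608715e-01 -2.58257784e-04] [ 0.45071649 -0.76283678  0.53880273]
```

View pics/w5.png

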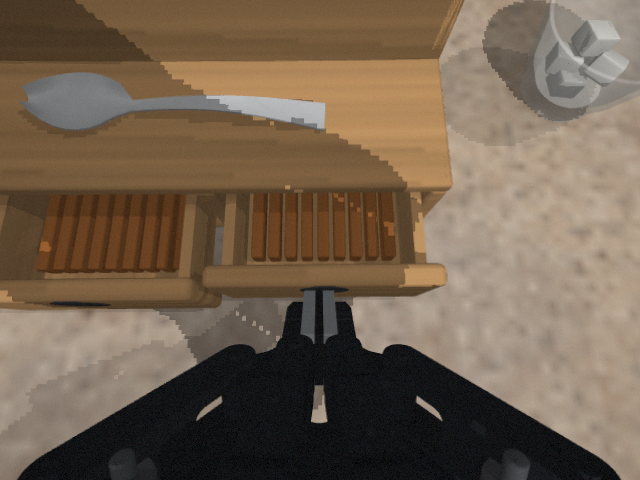

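The drawer is moving: its panel at v≈285 is now ahead of the left one. I'll keep pushing.

>>> apply_moves(deltas=[[0, 0, 0, 0.008, 0, 0, 0], [0, 0, 0, 0.008, 0, 0, 0], [0, 0, 0, 0.006, 0, 0, 0], [0, 0, 0, 0.004, 0, 0, 0], [0, 0, 0, 0, 0, 0, 0]])

```text
t: 7.55
ee_pos: [0.483, -0.2102, 0.0065]
eef_rot: [-3.136, -0.582, -0.001]
force: [-0.7, 0.2, -1.1]
width: 0.0
```

>>> apply_moves(deltas=[[0, 0, 0, 0.003, 0, 0, 0], [0, 0, 0, 0.002, 0, 0, 0], [0, 0, 0, 0, 0, 0, 0]])

```text
t: 7.85
ee_pos: [0.4877, -0.2102, 0.0065]
eef_rot: [-3.136, -0.582, -0.001]
force: [-0.1, -0.5, -0.5]
width: 0.003
```

```bash
python3 - <<'E'
from workcell import *
from geo import *
g=vision.get_image("wrist"); cv2.imwrite("pics/w6.png",g["frame"][:,:,::-1])
print(observe()["ee_pos"],observe()["eef_rot"],observe()["force"])
E
```

```text
[ 0.48763202 -0.21028334  0.00656336] [-3.13632664e+00 -5.82168273e-01 -8.69976330e-04] [-0.5120564   0.3912153   0.65137568]
```

View pics/w6.png

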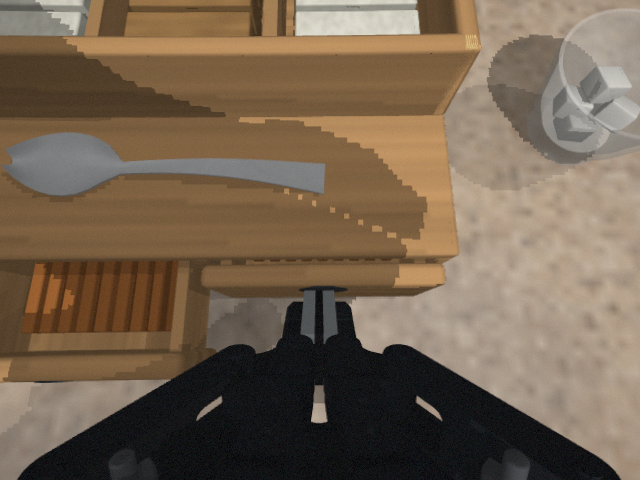

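>>> apply_moves(deltas=[[0, 0, 0, 0.002, 0, 0, 0], [0, 0, 0, 0.002, 0, 0, 0], [0, 0, 0, 0, 0, 0, 0]])

```text
t: 8.2
ee_pos: [0.4899, -0.2103, 0.0062]
eef_rot: [-3.138, -0.58, -0.001]
force: [-27.4, -0.8, 16.0]
width: -0.001
```

>>> apply_moves(deltas=[[0, 0, 0, 0.001, 0, 0, 0], [0, 0, 0, 0.001, 0, 0, 0], [0, 0, 0, 0, 0, 0, 0]])

```text
t: 8.5
ee_pos: [0.4903, -0.2103, 0.0059]
eef_rot: [-3.138, -0.577, -0.001]
force: [-53.5, 0.3, 32.8]
width: -0.001
```

>>> apply_moves(deltas=[[0, 0, 0, 0.001, 0, 0, 0], [0, 0, 0, 0.001, 0, 0, 0], [0, 0, 0, 0, 0, 0, 0]])

```text
t: 8.8
ee_pos: [0.4906, -0.2103, 0.0055]
eef_rot: [-3.139, -0.575, -0.001]
force: [-77.5, -0.5, 48.9]
width: 0.002
```

The force climbs steeply at TCP x≈0.490, so the right drawer is home, and the contact offset of 13 mm matches the prediction. I'll back off and move to the left drawer.

>>> apply_moves(deltas=[[0, 0, 0, -0.008, 0, 0, 0], [0, 0, 0, -0.03, 0, 0, 0], [0, 0, 0, -0.04, 0, 0, 0], [0, 0, 0, -0.005, 0.03, 0, 0], [0, 0, 0, 0, 0.035, 0, 0], [0, 0, 0, 0, 0.035, 0, 0], [0, 0, 0, 0, 0.005, 0, 0], [0, 0, 0, 0, 0, 0, 0]])

```text
t: 9.6
ee_pos: [0.4128, -0.1048, 0.0067]
eef_rot: [-3.137, -0.582, 0.001]
force: [0.7, -0.5, -0.1]
width: 0.0
```

```bash
python3 - <<'E'
from workcell import *
from geo import *
g=vision.get_image("wrist"); cv2.imwrite("pics/w7.png",g["frame"][:,:,::-1])
print(observe()["ee_pos"],observe()["eef_rot"],observe()["force"])
E
```

```text
[ 0.41307783 -0.10582128  0.00680892] [-3.13731330e+00 -5.82747235e-01  1.50640739e-04] [-0.06692631 -0.49704888 -1.23202599]
```

View pics/w7.png

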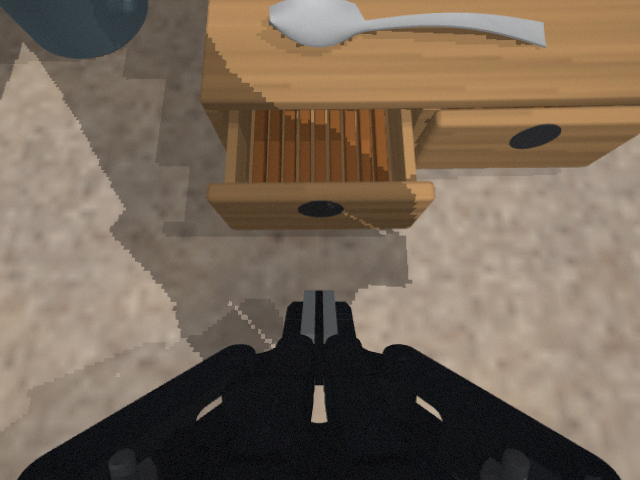

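Lined up with the left drawer: the fingers at u≈320 match the panel centre at (320,208). The right drawer looks home. TCP needs +0.077 to reach about 0.490.

>>> apply_moves(deltas=[[0, 0, 0, 0.015, 0, 0, 0], [0, 0, 0, 0.015, 0, 0, 0], [0, 0, 0, 0.01, 0, 0, 0], [0, 0, 0, 0.01, 0, 0, 0], [0, 0, 0, 0.01, 0, 0, 0], [0, 0, 0, 0.01, 0, 0, 0], [0, 0, 0, 0.004, 0, 0, 0], [0, 0, 0, 0, 0, 0, 0]])

```text
t: 10.45
ee_pos: [0.487, -0.1061, 0.0066]
eef_rot: [-3.137, -0.582, -0.001]
force: [-0.5, 0.4, -0.1]
width: -0.002
```

>>> apply_moves(deltas=[[0, 0, 0, 0.002, 0, 0, 0], [0, 0, 0, 0.001, 0, 0, 0], [0, 0, 0, 0, 0, 0, 0]])

```text
t: 10.75
ee_pos: [0.4885, -0.1056, 0.0062]
eef_rot: [-3.137, -0.58, -0.002]
force: [-10.8, -1.7, 6.0]
width: -0.001
```

>>> apply_moves(deltas=[[0, 0, 0, 0.001, 0, 0, 0], [0, 0, 0, 0.001, 0, 0, 0], [0, 0, 0, 0, 0, 0, 0]])

```text
t: 11.05
ee_pos: [0.4888, -0.1055, 0.0054]
eef_rot: [-3.138, -0.577, -0.002]
force: [-27.8, -3.9, 14.2]
width: -0.001
```

Stop reached at 0.489, so the left drawer is home. I'll retract, rise, make the tool vertical and check both drawers.

>>> apply_moves(deltas=[[0, 0, 0, -0.008, 0, 0, 0], [0, 0, 0, -0.03, 0, 0, 0], [0, 0, 0, -0.04, 0, 0.02, 0], [0, 0, 0, 0, 0, 0.05, 0], [0, 0, 0, 0, 0, 0.05, 0], [0, 0, 0, 0, 0, 0.05, 0], [0, 0, 0, 0, 0, 0.05, 0], [0, 0, 0, 0, 0, 0.04, 0]])

```text
t: 11.85
ee_pos: [0.4194, -0.1039, 0.2284]
eef_rot: [-3.13, -0.602, 0.005]
force: [1.3, -0.4, -1.0]
width: 0.001
```

>>> apply_moves(deltas=[[0, 7, 0, 0, -0.01, 0, 0], [0, 7, 0, 0, -0.01, 0, 0], [0, 7, 0, 0, -0.01, 0, 0], [0, 7, 0, 0, -0.01, 0, 0], [0, 5.3, 0, 0, -0.013, 0, 0], [0, 0, 0, 0, 0, 0, 0]])

```text
t: 12.45
ee_pos: [0.4208, -0.1575, 0.2248]
eef_rot: [-3.124, -0.017, 0.003]
force: [-1.0, -0.5, -1.0]
width: -0.002
```

```bash
python3 snap.py s8; python3 - <<'E'
from workcell import *
from geo import *
g=vision.get_image("wrist"); cv2.imwrite("pics/w8.png",g["frame"][:,:,::-1])
print(observe()["ee_pos"],observe()["eef_rot"],observe()["joint_positions"])
E
```

```text
[ 0.4194424  -0.15615796  0.22527919] [-3.12368497 -0.02085262  0.00328676] [-0.63740483  0.10860368  1.67177001  0.02745575  1.35528598  0.92412592]
```

View pics/s8.png

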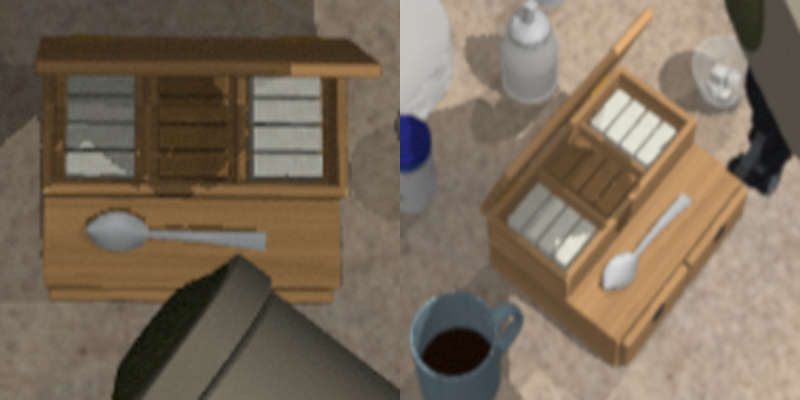

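View pics/w8.png

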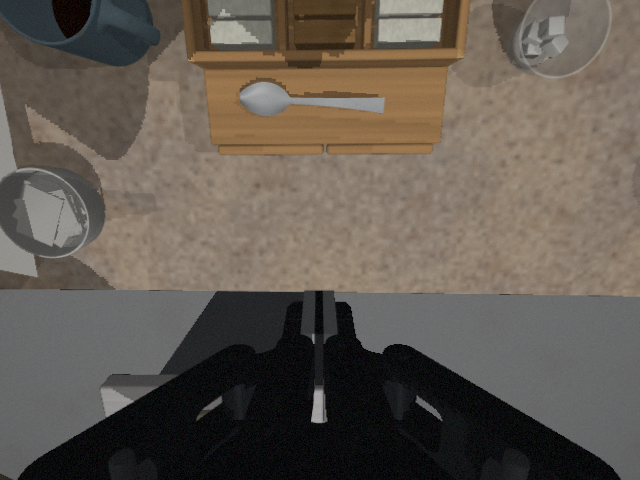

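Both drawers are flush (panels at v≈150 in the wrist view) and the spoon hasn't moved. Next I'll go over the lid to its back side.

>>> apply_moves(deltas=[[0, 0, 0, 0.0, 0, 0.03, 0], [0, 0, 0, 0.02, 0, 0.03, 0], [0, 0, 0, 0.04, 0, 0, 0], [0, 0, 0, 0.04, 0, 0, 0], [0, 0, 0, 0.04, 0, 0, 0], [0, 0, 0, 0.04, 0, 0, 0], [0, 0, 0, 0.04, 0, 0, 0], [0, 0, 0, 0.04, 0, 0, 0]])

```text
t: 13.4
ee_pos: [0.6806, -0.1563, 0.2865]
eef_rot: [-3.124, -0.022, 0.003]
force: [-0.3, -1.5, 1.2]
width: 0.003
```

>>> apply_moves(deltas=[[0, 1, 0, 0, 0, 0, 0], [0, 0, 0, 0, 0, 0, 0]])

```text
t: 13.6
ee_pos: [0.6798, -0.1566, 0.2847]
eef_rot: [-3.123, -0.001, 0.004]
force: [0.5, -0.3, -0.2]
width: 0.0
```

```bash
python3 - <<'E'
from workcell import *
from geo import *
g=vision.get_image("wrist"); cv2.imwrite("pics/w9.png",g["frame"][:,:,::-1])
g=vision.get_image("scene"); f=cv2.resize(g["frame"][80:310,200:480,::-1],None,fx=2.6,fy=2.6,interpolation=cv2.INTER_CUBIC); cv2.imwrite("pics/sc9.png",f)
print(observe()["ee_pos"],observe()["eef_rot"],observe()["joint_positions"])
E
```

```text
[ 0.67905298 -0.15670443  0.28675629] [-3.12454259 -0.00387281  0.00320081] [-0.40176722  0.72389728  0.62818972  0.01762871  1.79263097  1.16964716]
```

View pics/w9.png

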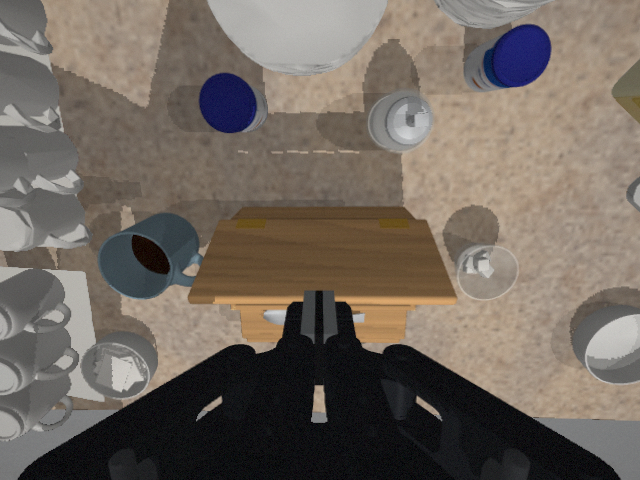

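View pics/sc9.png

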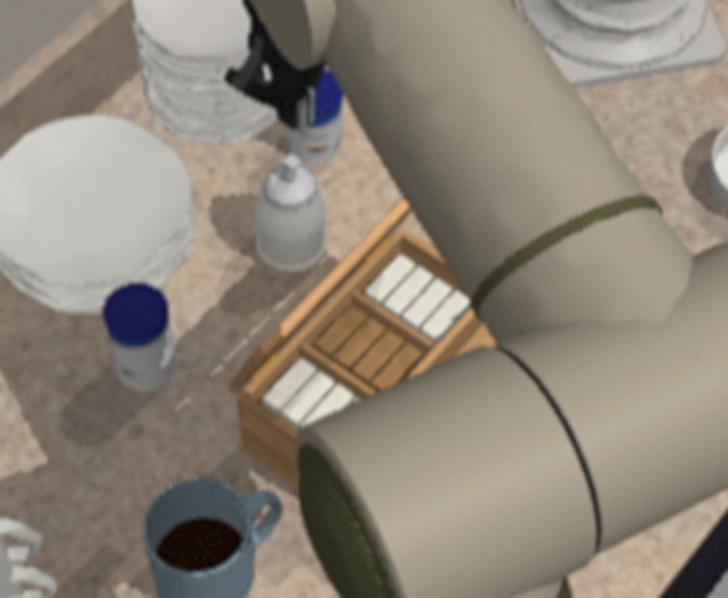

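>>> apply_moves(deltas=[[0, 0, 0, 0, 0, -0.04, 0], [0, 0, 0, 0, 0, -0.04, 0], [0, 0, 0, 0, 0, -0.035, 0], [0, 0, 0, 0, 0, -0.018, 0], [0, 0, 0, 0, 0, 0, 0]])

```text
t: 14.2
ee_pos: [0.6779, -0.1563, 0.1514]
eef_rot: [-3.123, 0.001, 0.003]
force: [-0.2, 0.5, 0.4]
width: -0.001
```

>>> apply_moves(deltas=[[0, 0, 0, -0.012, 0, 0, 0], [0, 0, 0, -0.012, 0, 0, 0], [0, 0, 0, -0.01, 0, 0, 0], [0, 0, 0, -0.01, 0, -0.002, 0], [0, 0, 0, 0, 0, 0, 0]])

```text
t: 14.7
ee_pos: [0.6354, -0.157, 0.1534]
eef_rot: [-3.126, -0.006, 0.003]
force: [0.0, -0.1, 0.4]
width: 0.003
```

```bash
python3 - <<'E'
from workcell import *
from geo import *
g=vision.get_image("wrist"); cv2.imwrite("pics/w10.png",g["frame"][:,:,::-1])
g=vision.get_image("scene"); f=cv2.resize(g["frame"][80:310,200:480,::-1],None,fx=2.6,fy=2.6,interpolation=cv2.INTER_CUBIC); cv2.imwrite("pics/sc10.png",f)
print(observe()["ee_pos"],observe()["eef_rot"],observe()["force"])
E
```

```text
[ 0.63617261 -0.15691689  0.15260114] [-3.12543188e+00 -5.00466853e-03  3.03488298e-03] [0.32154569 0.32448962 0.16163198]
```

View pics/w10.png

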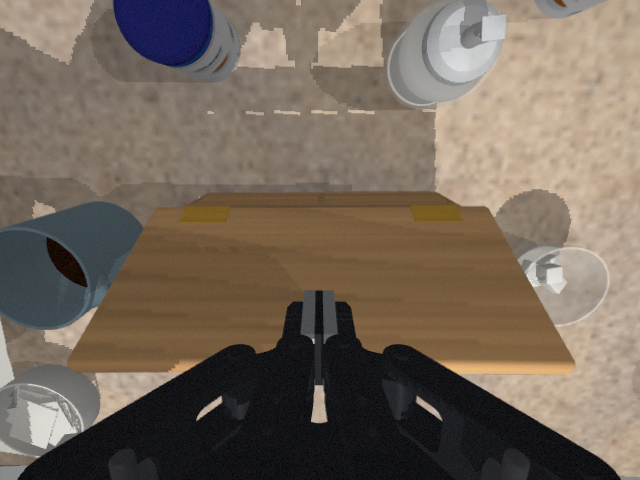

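View pics/sc10.png

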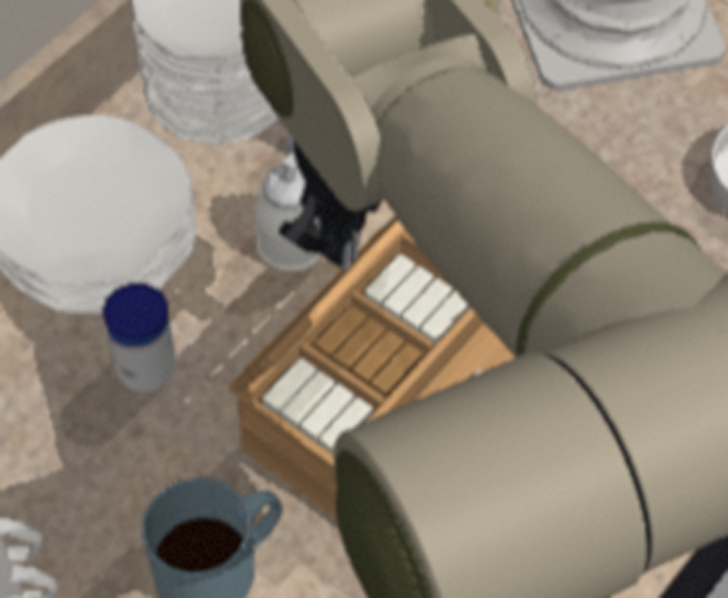

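Fingers are on the lid's back face around (318,295), well up the board. I'll follow the arc.

>>> apply_moves(deltas=[[0, 0, 0, -0.01, 0, -0.004, 0], [0, 0, 0, -0.009, 0, -0.007, 0], [0, 0, 0, -0.011, 0, -0.009, 0], [0, 0, 0, -0.011, 0, -0.01, 0], [0, 0, 0, 0, 0, 0, 0]])

```text
t: 15.3
ee_pos: [0.5942, -0.1566, 0.1204]
eef_rot: [-3.124, -0.001, 0.003]
force: [-0.1, 0.1, 0.3]
width: -0.003
```

```bash
python3 - <<'E'
from workcell import *
from geo import *
g=vision.get_image("wrist"); cv2.imwrite("pics/w11.png",g["frame"][:,:,::-1])
print(observe()["ee_pos"],observe()["eef_rot"],observe()["force"])
E
```

```text
[ 0.59505564 -0.15670272  0.12108288] [-3.12433124e+00 -2.54343095e-03  3.16538835e-03] [ 0.12263895 -0.45062272  0.45880251]
```

View pics/w11.png

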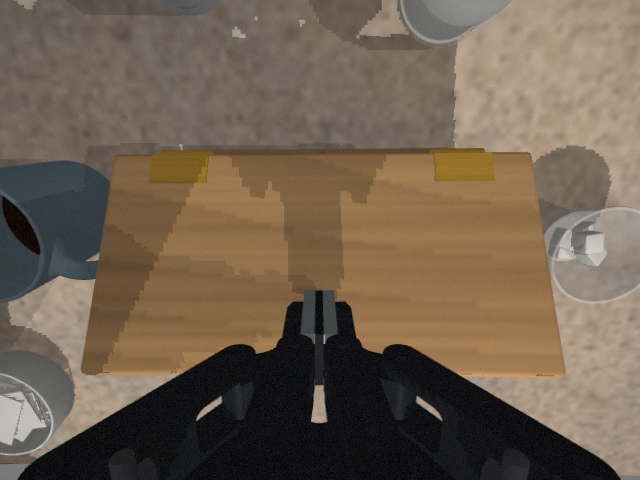

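>>> apply_moves(deltas=[[0, 0, 0, -0.008, 0, -0.012, 0], [0, 0, 0, -0.007, 0, -0.012, 0], [0, 0, 0, -0.004, 0, -0.012, 0], [0, 0, 0, -0.002, 0, -0.008, 0], [0, 0, 0, 0, 0, 0, 0]])

```text
t: 15.85
ee_pos: [0.574, -0.1565, 0.0761]
eef_rot: [-3.124, -0.002, 0.003]
force: [-0.1, 0.4, 0.1]
width: -0.002
```

>>> apply_moves(deltas=[[0, 0, 0, 0, 0, -0.003, 0], [0, 0, 0, 0, 0, -0.002, 0], [0, 0, 0, 0, 0, 0, 0]])

```text
t: 16.15
ee_pos: [0.5747, -0.1569, 0.0736]
eef_rot: [-3.126, -0.004, 0.004]
force: [-4.1, 1.8, 12.4]
width: 0.002
```

>>> apply_moves(deltas=[[0, 0, 0, 0, 0, -0.001, 0], [0, 0, 0, 0, 0, -0.001, 0], [0, 0, 0, 0, 0, 0, 0]])

```text
t: 16.45
ee_pos: [0.5748, -0.1569, 0.0735]
eef_rot: [-3.126, -0.005, 0.004]
force: [-10.1, 3.9, 25.7]
width: 0.0
```

>>> apply_moves(deltas=[[0, 0, 0, 0, 0, -0.001, 0], [0, 0, 0, 0, 0, 0, 0]])

```text
t: 16.65
ee_pos: [0.5748, -0.157, 0.0734]
eef_rot: [-3.127, -0.005, 0.004]
force: [-12.7, 5.6, 32.6]
width: 0.0
```

Hard stop at 0.0735 with the force climbing, so the lid is down on the rim. I'll lift straight up, back away and check.

>>> apply_moves(deltas=[[0, 0, 0, 0, 0, 0.01, 0], [0, 0, 0, 0, 0, 0.04, 0], [0, 0, 0, 0, 0, 0.05, 0], [0, 0, 0, 0, 0, 0.05, 0], [0, 0, 0, -0.04, -0.04, 0.02, 0], [0, 0, 0, -0.04, -0.04, 0, 0], [0, 0, 0, -0.04, -0.04, 0, 0], [0, 0, 0, -0.04, -0.04, 0, 0]])

```text
t: 17.45
ee_pos: [0.4333, -0.2971, 0.2358]
eef_rot: [-3.125, -0.003, 0.004]
force: [1.3, -0.2, -0.2]
width: 0.001
```

>>> apply_moves(deltas=[[0, 0, 0, -0.04, -0.04, 0, 0], [0, 0, 0, -0.04, -0.04, 0, 0], [0, 0, 0, 0, 0, 0, 0]])

```text
t: 17.75
ee_pos: [0.3604, -0.3704, 0.2354]
eef_rot: [-3.126, -0.002, -0.003]
force: [0.0, 1.5, 0.9]
width: 0.003
```

```bash
python3 - <<'E'
from workcell import *
from geo import *
import pickle
d={n:vision.get_image(n) for n in ("top","scene")}
pickle.dump(d,open("cam1.pkl","wb"))
p=[.57244,-.159187,.00018]
for nme,(x0,y0,x1,y1),k in (("top",(300,195,440,330),4.4),("scene",(250,140,440,310),3.5)):
    g=d[nme]; cv2.imwrite(f"pics/full_{nme}.png",g["frame"][:,:,::-1]); im=cv2.resize(g["frame"][y0:y1,x0:x1,::-1],None,fx=k,fy=k,interpolation=cv2.INTER_CUBIC)
    for poly,c in (([[-.028,.112,.11],[-.028,-.112,.11],[.085,-.112,.11],[.085,.112,.11]],(0,255,255)),([[-.095,.1055,.057],[-.095,-.1055,.057],[-.095,-.1055,.009],[-.095,.1055,.009]],(255,0,255))):
        cv2.polylines(im,[((proj(g,W(p,poly))-[x0,y0])*k).round().astype(int)],True,c,1)
    cv2.imwrite(f"pics/fin_{nme}.png",im)
print(observe()["ee_pos"],observe()["t"])
E
```

```text
[ 0.36350573 -0.36728243  0.23546481] 17.85
```

View pics/fin_top.png

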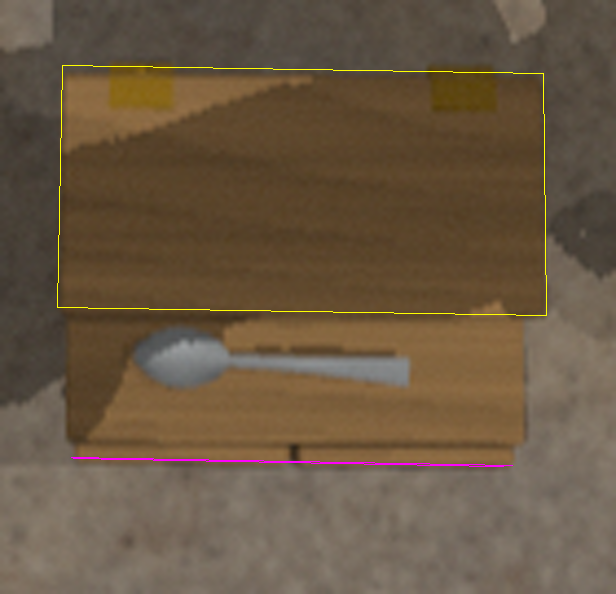

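View pics/fin_scene.png

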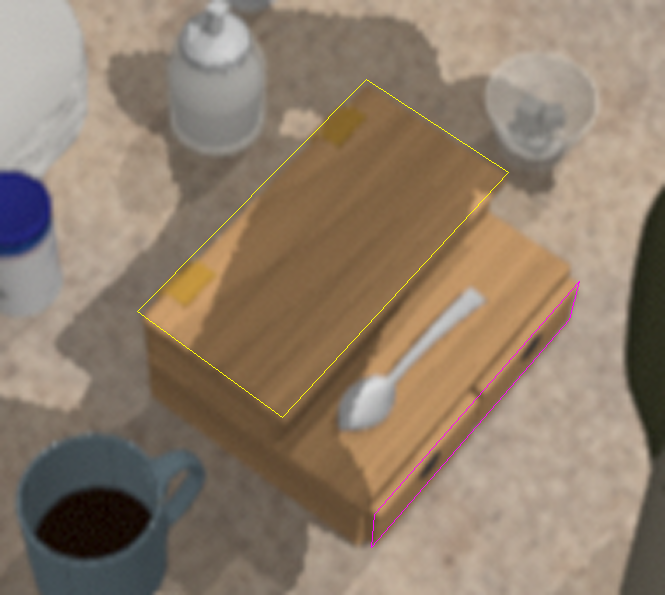

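View pics/full_top.png

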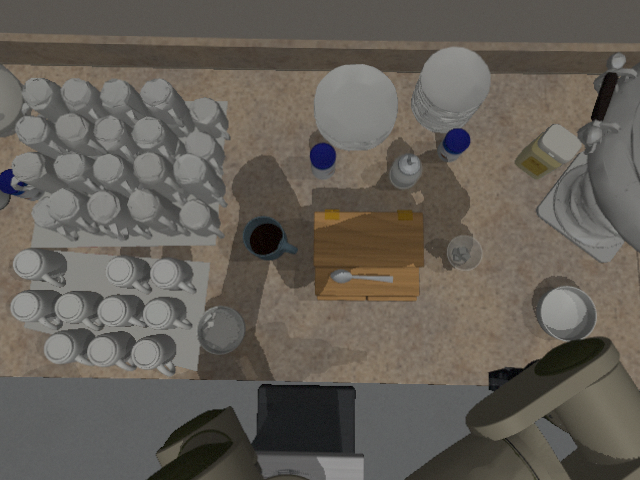

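The lid and drawers sit on their shut outlines in both views. The spoon is still at (360,277) in the top picture, and the mug, bowl, dispenser and dish haven't moved. The arm is clear, so I'll hand in.

```bash
python3 -c "
from workcell import *
job.hand_in()"
```

```text
the job is handed in; nothing more can be done
```

The tea organiser is closed: I pushed the right drawer home, then the left, then pressed the lid down shut, all with the closed fingertips. I handed the job in at about 18 s of the 56 s allowed.

**First push missed.** The fingertips sit about 35–40 mm short of where the reported TCP and the given tool geometry put them. My first push at the right drawer therefore passed over its panel without touching anything. I saw this in the wrist picture, lifted out, and pushed again lower with the tool tilted.

**Forces.** The right drawer's stop took more force than it needed, about 92 N at the wrist against the 120 N limit. The left drawer's stop reached about 31 N and the lid about 35 N. These are all readings taken between moves.

**Last checks.** In the final top and scene pictures, the drawer fronts and lid lie within a few mm of their computed shut outlines. The spoon, mug, bowl, dispenser and dish look unmoved by eye; I did not compare the tin closely or measure the others. The arm was clear of everything, and the hand-in gave no verdict.

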